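# Set the sine plate on the tall gauge stack

## Robot

A 6-joint arm with a two-finger parallel gripper is mounted at the origin on a cart in front of the work surface, level with it; the furniture and walls round the work are solid. World frame = base frame: x ahead of the robot, y to its left, z up, the work surface at z = 0. Lengths are in mm, angles in degrees, forces in N, time in s.
With the tool pointing down it reaches from about 300 to 850 mm from the base axis. Payload 4.2 kg.
Tool frame: the origin (TCP) lies at the very end of the fingers, on their centre line; the grasp point (between the pads) lies 19 mm behind it; z points along the fingers, y is the line along which they close (so a half turn about z gives the same grasp; the last joint's range is limited). The gripper opens to 91 mm and grips with 3 to 60 N. Pads are 32 mm wide; open, the fingers measure 118 mm over their backs; the gripper's body (76 mm by 178 mm) begins 60 mm behind the grasp point.
Start: joints at [-64.802, 18.312, 89.639, -0, 72.044, -1.146], TCP at [255.174, -515.298, 187.976] pointing down, gripper open.
Joint ranges: [-177.97, 177.97], [-48.28, 115.42], [12.27, 149.76], [-77.06, 257.06], [2.81, 150.46], [-146.56, 146.56]. Speed limits (degrees/s): [147.25, 147.25, 180, 180, 180, 180].

## Interface

Orientations are given as [roll, pitch, yaw] about the fixed x, y, z axes, in that order (R = Rz(yaw) Ry(pitch) Rx(roll)).
In Python, from workcell import env, eyes gives the robot as it stands.
- The arm moves only by the tool send_rows, never from a script. Its argument "targets" is text: rows parted by semicolons, each of 7 numbers parted by spaces: the shift along the tool's x, y, z in m, then the turn, a rotation vector about the tool's x, y, z in degrees, then the opening in per cent of the stroke, from 0 (shut) to 100 (fully open). A call has 1 to 12 rows; each row is the pose to reach, as a shift and turn from the pose commanded when the call began, along the tool's axes at that moment; what a row does not reach only later rows make up. A row lasts 1/12 s, in which the tool goes at most 41.7 mm and 7.16 degrees, less where a joint would pass 70% of its speed; a pose out of reach is approached as far as the arm can. A call with a gripper value outside its range is refused whole. The fingers move at their own pace and stop on an object; "grip_force" is the grip in N (left out, the last holds). Time passes only in rows, so rows that repeat a pose let the fingers close. It gives the time, the measured TCP pose, the force, the opening and the grip force at its end, in the units of the state.
- env.state(): the state, without advancing time (a new reading comes with each control period).
- eyes.grab_frame(name): name is "scene" or "top" or "wrist"; returns a dict with "image" (480x640x3 uint8, blue, green, red), "fovy" (degrees; the focal length in pixels is half the picture's height over the tangent of half this angle, whatever the lens; pixels are square), "cx", "cy" (the principal point, pixels), "D" ([k1, k2, p1, p2, k3] as OpenCV has them; the pictures are not rectified), "eye" and "attitude" of the camera in the world. Camera axes: x right, y up, looking along -z (the intrinsics and any distortion apply to the point x, -y, -z); pixel columns grow to the right and rows downward; lengths in mm; the calibration is good to about 2 mm. A picture is of the moment at which its call begins. There is no depth.
- env.job_done(): hands the job in; it is judged then, once.
The state is a dict: "time_s": time; "qpos": joint angles; "qvel": joint speeds; "effort": joint torques, N m; "ee_pos": TCP position; "ee_rot": TCP orientation; "force": force on the tool from outside, world axes, zero at the start; "torque": the same for the moment, N m; "gripper_width": finger opening in mm; "gripper_force": force on a finger pad.
Only numpy, scipy, OpenCV 4.12 (cv2) and the standard library are available. Lean on these libraries where they do the work, as an engineer would, in place of code of your own. Each camera call takes 0.05 s, during which the arm holds its last target. There are 200 camera calls.

## Task

Set the angle of the sine plate with the taller of the two gauge stacks: raise the stiff hinged plate by its red fin, slide the tall stack lengthwise through the sprung orange dust flap until its nose is fully home against the brass stop, then push the plate back down until its roller bears firmly on the stack, without forcing it. Finish with the stack lying flat and home under the plate, and leave the short stack and the tools where they are.

Things in the scene. Friction and masses are not known exactly. Their poses are not given: they have to be found in the camera images.
- sine_base: Fixed steel base of the sine fixture; place and yaw vary. Origin on the worktop under the roller line, +x to the hinge (away from the robot), z up. Its floor, on which the stack lies, is 12 mm above the origin. In front of the flap the floor is a tongue 30 mm wide from x = -155 mm to the portal: lay the stack there along x, then push it in. Fingers can pass down beside the tongue.
- portal (a point): Middle of the mouth of the blue portal in which the flap hangs, on the base's floor at base x = -50 mm. Portal 78 mm wide, x -57 to -46 mm, underside of its bar 36 mm and top 46 mm above the floor. Its mouth has flared guides from base x = -58 mm, about 48 mm apart, leading to steel side rails 35 mm apart and 8 mm tall that run in to the stop. Axes as the base.
- stop (a point): Middle of the foot of the brass end stop's face, on the base's floor at base x = +22 mm, hidden under the plate; the stop is 16 mm tall and faces -x. When fully home the tall stack touches it with its nose, so its centre is 65 mm before this point (base x = -43 mm, y = 0) and its tail at base x = -108 mm. Axes as the base.
- sine_tilt (a joint): Tilt of the sine plate, rad: 0 = level (lowest), grows as the free end rises, limit 0.40; starts at 0 to 0.04. Hinge axis along the base's y at base x = +150 mm, z = +34 mm. Stiff hinge (0.6 N m friction; its weight pulls it down with about 0.4 N m): the plate stays where it is left; lifting at the fin takes about 7 N, pushing down there 1 to 2 N.
- sine_plate: Aluminium plate 162 x 80 x 12 mm on that hinge. Origin on the hinge axis, x along the plate from the fin to the hinge, z square to the plate; underside at z = 0, top at z = +12 mm, free edge at x = -168 mm, fin and roller at x = -150 mm.
- roller_mount (a point): Point on the plate's underside above its steel roller (12 mm thick, 28 mm long). The roller's lowest point is 12 to 20 mm below this point: its foot is adjustable and locked, differs each run and is not reported. Lifting the level plate's free end by 24 mm (0.16 rad) or more surely clears the tall stack; the tilt at which the roller meets the stack (0.09 to 0.15 rad) must be felt.
- fin_center (a point): Centre of the red lifting fin on top of the plate above the roller: 30 mm long (plate x), 14 mm thick (plate y), 36 mm tall (18 mm above and below this point). It tilts with the plate. Pinch it across its 14 mm; its top may be pressed.
- dust_flap (a joint): Orange dust flap, rad, 48 mm wide, hung in the portal from a hinge 34 mm above the base's floor, lower edge 3 mm above the floor. 0 = shut; it swings inward (base +x) up to 1.45 rad when the nose of the stack pushes it (about 1 N), is sprung shut, and then lies on the stack at about 1.2 rad.
- tall_stack_center (a point): Centre of the tall gauge stack, the one to use: 16 mm aluminium bar below, 8 mm brass bar above; in all 130 mm long (its x), 30 mm wide (its y), 24 mm high, 0.2 to 0.33 kg. Loose on the worktop right of the fixture, roughly along the robot's x; either end may be the nose. Holding it within about 25 mm of its tail leaves room before portal and plate.
- tall_stack: The same tall gauge stack; this origin is at the centre of its underside.
- short_stack_center (a point): Centre of the short gauge stack (not to be used): 130 x 30 x 14 mm, 8 mm brass below, 6 mm aluminium above. The two stacks change places from run to run.
- chisel_a: Wooden-handled chisel lying on the right, a bystander, 248 mm long, origin under its middle.
- chisel_b: Black-handled chisel lying on the right, a bystander, 248 mm long, origin under its middle.
- screwdriver: Yellow screwdriver lying on the left, a bystander, 200 mm long, origin under its middle.
- tuner_tin: Round tin with a blue lid, 72 mm across and 28 mm high, on the left, a bystander; origin under its middle.
Not all that is in view belongs to the job. What is shaped like the tall_stack but black or turquoise is not meant.

How it is judged:
By the outcome, as a careful person would: the job done as asked, in the order asked, and still so for the second after the job is handed in, with the robot touching nothing.
It also fails if it takes over 72 s, if anything falls off the work surface, if the arm or the gripper's body presses on something with over 40 N, if the wrist force passes 120 N, or if a joint passes its speed limit or range.

## Working session

There is one attempt and no reset: what is moved stays moved. The work goes in short steps, Python scripts to look and compute and a tool call to move; the robot and the scene stay as the last step left them, time stands still between calls to the robot, and variables do not carry over. Pictures are saved under pics/ and viewed, at most 10 in all, crops included, and the job is handed in when it is done.

Besides the shell and the picture viewer there is one more tool, called after ">>>" as name(argument=value, ...) on one line, values as JSON. send_rows: Moves the arm, as the interface text tells. Its arguments: {"type":"object","properties":{"targets":{"type":"string"},"grip_force":{"type":"number"}},"required":["targets"]}

```bash
mkdir -p pics; ls
cat > h.py <<'E'
import numpy as np, cv2
from scipy.spatial.transform import Rotation as R
from workcell import env, eyes
def grab(n):
    f=eyes.grab_frame(n); return f
def K(f):
    h=f['image'].shape[0]; fl=h/2/np.tan(np.radians(f['fovy'])/2)
    return np.array([[fl,0,f['cx']],[0,fl,f['cy']],[0,0,1]])
def att(f):
    a=np.array(f['attitude'],float)
    return a if a.shape==(3,3) else R.from_euler('xyz',a,degrees=True).as_matrix()
def ray(f,uv):
    p=cv2.undistortPoints(np.array(uv,float).reshape(-1,1,2),K(f),np.array(f['D'],float))[:,0]
    d=np.c_[p[:,0],-p[:,1],-np.ones(len(p))]
    return np.array(f['eye'],float),d@att(f).T
def plane(f,uv,z):
    e,d=ray(f,uv); return e+d*((z-e[2])/d[:,2])[:,None]
def proj(f,P):
    c=(np.atleast_2d(P)-np.array(f['eye']))@att(f); c=c*[1,-1,-1]
    return cv2.projectPoints(c.reshape(-1,1,3),np.zeros(3),np.zeros(3),K(f),np.array(f['D'],float))[0][:,0]
E
python3 - <<'E'
from h import *
for n in ('scene','top'):
    f=grab(n); cv2.imwrite(f'pics/{n}0.png',f['image']); print(n,{k:v for k,v in f.items() if k!='image'})
print(env.state())
E
```

```text
pics
scene {'fovy': 55.48988317828807, 'cx': 323.50766833426144, 'cy': 237.03781280720938, 'D': array([-0.01742601,  0.        ,  0.        ,  0.        ,  0.        ]), 'eye': array([-431.35444083,  726.47803726,  656.68284592]), 'attitude': array([  65.39024018,    0.21394315, -125.20775554])}
top {'fovy': 47.14514768407611, 'cx': 317.04817482816395, 'cy': 245.45514174177518, 'D': array([-0.05907263,  0.        ,  0.        ,  0.        ,  0.        ]), 'eye': array([ 491.76349733,   -3.69163465, 1558.561366  ]), 'attitude': array([  4.39348841,  -0.44615658, -89.87885755])}
{'time_s': 0.1, 'qpos': array([-6.48017106e+01,  1.83470926e+01,  8.97004615e+01, -3.80211342e-04,
        7.20417708e+01, -1.14542604e+00]), 'qvel': array([ 0.02315992,  0.01638501, -0.1559073 ,  0.05014006,  0.07173799,
        0.12085081]), 'effort': array([ 4.20868373e-04, -4.13333702e+01, -2.32509685e+01,  7.29173748e-02,
        4.22173133e-02, -5.98773067e-05]), 'ee_pos': array([ 254.95357604, -514.84026833,  187.20616238]), 'ee_rot': array([-1.79910686e+02, -1.42418096e-03,  2.63438318e+01]), 'force': array([-0.52384877, -0.58849468,  0.66519309]), 'torque': array([-0.01268298, -0.04533531, -0.04633334]), 'gripper_force': 0.0, 'gripper_width': 91.36595756361872}
```

View pics/top0.png

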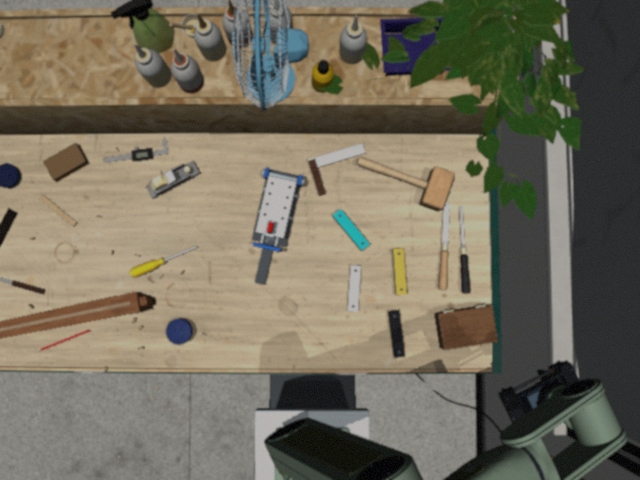

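View pics/scene0.png

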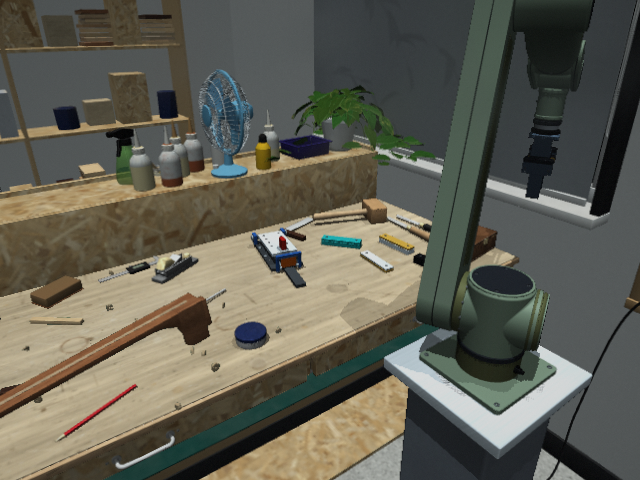

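Candidates: brass-topped bar at top (400,271) [tall: brass above], aluminium-topped (355,288) [short], black (396,333) and turquoise (351,229) decoys. I choose (400,271) and check it in a crop while measuring.

Run:
```python
from h import *
f=grab('top'); im=f['image']; s=grab('scene')
a=cv2.resize(im[160:320,240:440],(800,640),interpolation=cv2.INTER_CUBIC)[:600]
b=cv2.resize(s['image'][210:310,240:440],None,fx=4,fy=4,interpolation=cv2.INTER_CUBIC)
cv2.imwrite('pics/crop1.png',np.vstack([cv2.resize(a,(600,450))[:, :],cv2.resize(b,(600,300))])[:600+150].copy()[:600] if 0 else np.hstack([cv2.resize(a,(400,300)),cv2.resize(b,(400,300))]))
hsv=cv2.cvtColor(im,cv2.COLOR_BGR2HSV)
def blobs(name,m,roi,z):
    M=np.zeros_like(m); x0,y0,x1,y1=roi; M[y0:y1,x0:x1]=m[y0:y1,x0:x1]
    cs=cv2.findContours(M,cv2.RETR_EXTERNAL,cv2.CHAIN_APPROX_NONE)[0]
    c=max(cs,key=cv2.contourArea); P=plane(f,c[:,0,:].astype(float),z)[:,:2].astype(np.float32)
    print(name,cv2.contourArea(c),cv2.minAreaRect(c),'world',cv2.minAreaRect(P))
blobs('tall',cv2.inRange(hsv,(20,110,90),(35,255,255)),(380,235,420,310),24)
blobs('short',cv2.inRange(hsv,(0,0,150),(179,60,255)),(340,255,370,320),14)
blobs('plate',cv2.inRange(hsv,(0,0,150),(179,60,255)),(245,160,310,260),49)
blobs('fin',cv2.inRange(hsv,(0,150,90),(8,255,255)),(255,210,290,245),85)
blobs('portal',cv2.inRange(hsv,(100,150,60),(125,255,255)),(245,225,300,260),58)
blobs('tongue',cv2.inRange(hsv,(90,20,30),(130,120,130)),(245,246,285,290),12)
```

```text
tall 452.0 ((399.5420227050781, 271.13055419921875), (45.964630126953125, 11.042154312133789), 86.18592071533203) world ((538.5621948242188, -246.1539764404297), (128.44515991210938, 31.009811401367188), 3.3933537006378174)
short 657.5 ((353.8160705566406, 287.93621826171875), (29.19249153137207, 47.59364700317383), 25.463346481323242) world ((491.5195007324219, -118.875732421875), (81.72906494140625, 133.22215270996094), 64.27436828613281)
plate 1590.0 ((275.458740234375, 205.58152770996094), (28.190200805664062, 61.56633758544922), 12.804266929626465) world ((718.7495727539062, 100.15164184570312), (78.3591079711914, 171.9630584716797), 77.6637954711914)
fin 27.0 ((270.0, 227.5), (9.0, 4.0), 90.0) world ((653.1705322265625, 111.88058471679688), (24.37458610534668, 10.774474143981934), 0.1504906415939331)
portal 43.5 ((266.576904296875, 246.6154022216797), (25.691213607788086, 3.3339741230010986), 11.309932708740234) world ((603.5289306640625, 122.9215087890625), (70.40040588378906, 9.130840301513672), 78.82908630371094)
tongue 203.0 ((264.1922912597656, 265.5384826660156), (11.178619384765625, 33.92809295654297), 11.309932708740234) world ((553.7324829101562, 133.30340576171875), (31.54728889465332, 95.3211669921875), 78.83610534667969)
```

View pics/crop1.png

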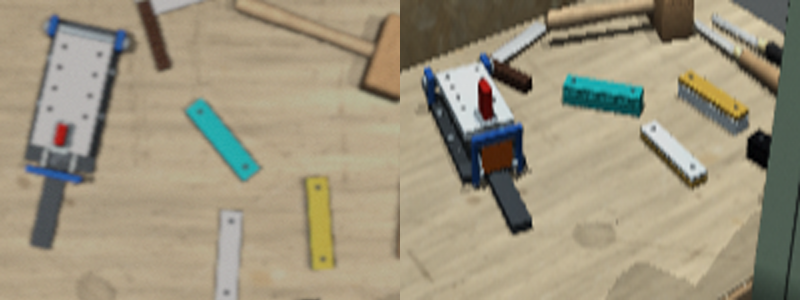

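The crop confirms it: the brass-topped bar with a thick aluminium base at crop (320,222) left and (712,100) right is the tall stack, and the white-topped one with brass below is the short. Next, move over the fixture.

```bash
cat >> h.py <<'E'
def to(pos,rpy=None,s=None):
    "tool-frame shift (m) and turn (deg) from the measured pose to a world pose"
    s=s or env.state(); R0=R.from_euler('xyz',s['ee_rot'],degrees=True)
    R1=R0 if rpy is None else R.from_euler('xyz',rpy,degrees=True)
    print('shift',np.round(R0.inv().apply(np.array(pos)-s['ee_pos'])/1000,4),'turn',np.round((R0.inv()*R1).as_rotvec(degrees=True),2))
E
python3 -c "
from h import *
to([625,118,200],[180,0,-11.5])"
```

```text
shift [ 0.6124 -0.4031 -0.0121] turn [-6.000e-02  2.000e-02  3.784e+01]
```

>>> send_rows(targets="0.6124 -0.4031 -0.0121 0 0 37.8 100;0.6124 -0.4031 -0.0121 0 0 37.8 100;0.6124 -0.4031 -0.0121 0 0 37.8 100;0.6124 -0.4031 -0.0121 0 0 37.8 100;0.6124 -0.4031 -0.0121 0 0 37.8 100;0.6124 -0.4031 -0.0121 0 0 37.8 100;0.6124 -0.4031 -0.0121 0 0 37.8 100;0.6124 -0.4031 -0.0121 0 0 37.8 100;0.6124 -0.4031 -0.0121 0 0 37.8 100;0.6124 -0.4031 -0.0121 0 0 37.8 100;0.6124 -0.4031 -0.0121 0 0 37.8 100;0.6124 -0.4031 -0.0121 0 0 37.8 100")

```text
time_s: 1.2
ee_pos: [501.4, -93.3, 196.1]
ee_rot: [180.0, -0.0, -11.5]
force: [0.6, -1.7, -0.9]
gripper_width: 91.6
gripper_force: 0.0
```

```bash
python3 -c "
from h import *
to([625,118,200],[180,0,-11.5])"
```

```text
shift [ 0.0792 -0.2317 -0.0039] turn [ 0.01 -0.01  0.05]
```

>>> send_rows(targets="0.079 -0.232 -0.004 0 0 0 100;0.079 -0.232 -0.004 0 0 0 100;0.079 -0.232 -0.004 0 0 0 100;0.079 -0.232 -0.004 0 0 0 100;0.079 -0.232 -0.004 0 0 0 100;0.079 -0.232 -0.004 0 0 0 100;0.079 -0.232 -0.004 0 0 0 100;0.079 -0.232 -0.004 0 0 0 100;0.079 -0.232 -0.004 0 0 0 100")

```text
time_s: 1.95
ee_pos: [623.8, 116.0, 199.4]
ee_rot: [179.9, 0.1, -11.4]
force: [-0.5, -0.7, -0.2]
gripper_width: 91.2
gripper_force: 0.0
```

Run:
```python
from h import *
f=grab('wrist'); cv2.imwrite('pics/w1.png',f['image']); print({k:v for k,v in f.items() if k!='image'}, env.state()['ee_pos'])
np.save('pics/w1.npy',f,allow_pickle=True)
```

```text
{'fovy': 62.74961216297379, 'cx': 323.32216733945825, 'cy': 238.7764914134262, 'D': array([-0.02506935,  0.        ,  0.        ,  0.        ,  0.        ]), 'eye': array([704.11189975,  97.71938736, 395.81169583]), 'attitude': array([-1.66034912e+01, -9.42403566e-02, -1.01372976e+02])} [623.68848089 115.41413737 199.75534734]
```

View pics/w1.png

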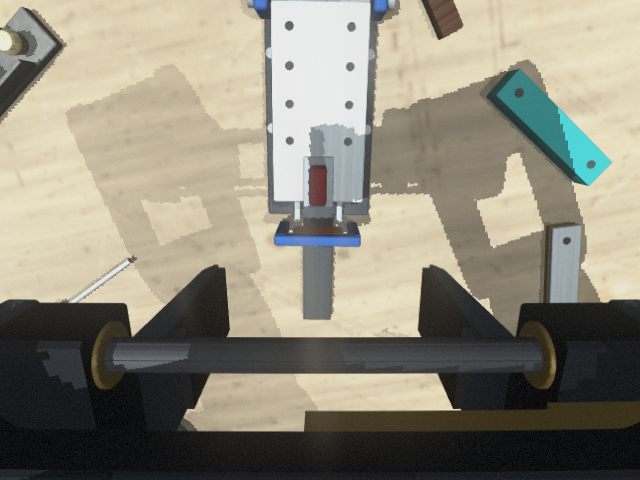

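The wrist view shows the fin at (317,185), the portal bar at (317,240) and the tongue down to (317,320).

Run:
```python
from h import *
f=np.load('pics/w1.npy',allow_pickle=True).item(); im=f['image']; hsv=cv2.cvtColor(im,cv2.COLOR_BGR2HSV)
def b(name,m,roi,z):
    M=np.zeros_like(m); x0,y0,x1,y1=roi; M[y0:y1,x0:x1]=m[y0:y1,x0:x1]
    c=max(cv2.findContours(M,cv2.RETR_EXTERNAL,cv2.CHAIN_APPROX_NONE)[0],key=cv2.contourArea)
    P=plane(f,c[:,0,:].astype(float),z)[:,:2].astype(np.float32); r=cv2.minAreaRect(P)
    print(name,cv2.boundingRect(c),np.round(r[0],1),np.round(r[1],1),round(r[2],1))
b('fin',cv2.inRange(hsv,(0,120,40),(10,255,255)),(295,155,335,212),84)
b('fin2',cv2.inRange(hsv,(170,120,40),(179,255,255)),(295,155,335,212),84) if cv2.inRange(hsv,(170,120,40),(179,255,255))[155:212,295:335].any() else 0
b('portal',cv2.inRange(hsv,(100,120,60),(125,255,255)),(265,215,370,252),58)
b('tongue',cv2.inRange(hsv,(0,0,40),(179,90,140)),(295,248,340,325),12)
b('plate',cv2.inRange(hsv,(0,0,130),(179,50,255)),(262,0,385,205),48)
```

```text
fin (318, 170, 8, 35) [655.3 108.8] [ 5.5 27.2] 76.4
fin2 (324, 201, 1, 1) [643.8 108.8] [0. 0.] 0.0
portal (275, 233, 85, 13) [605.6 122.7] [75.5 10.6] 77.1
tongue (303, 248, 32, 72) [543.7 134.9] [31.9 81. ] 77.8
plate (262, 0, 123, 205) [714.5  95.3] [109.7 163.6] 78.6
```

Run:
```python
from h import *
f=np.load('pics/w1.npy',allow_pickle=True).item(); g=cv2.cvtColor(f['image'],cv2.COLOR_BGR2HSV)
print(g[185,302:335,1]); print(g[158:214,317,1])
for r in (60,120,180): 
    row=f['image'][r].mean(1); print(r,row[262:282].astype(int),row[358:382].astype(int))
print(plane(f,[[317.5,186],[309,186],[326,186],[317,165],[317,206]],84))
to([653,112,120],[180,0,-11.8])
```

```text
[  1   4  21  18  19  21  21  43  74  92  92 101 103 107 106 110 123 120
 118 123 118 128 128 106  35  21  23  21  23  21  26  18  20]
[ 19  19  19  19  15  19  12  27  55  56  80  90 113 114 109 110 115 111
 114 115 117 119 109 111 113 108 110 110 108 110 112 104 111 118 108 111
 109 113 106 107 106 108 109 116 107 107  96  42   8  18  19  23  20  24
  20  20]
60 [211 189 183 116 105 110 107 106 105 156 230 235 233 234 233 235 233 235
 234 234] [232 233 233 233 234 233 232 231 231 223 174 124 124 119 115 117 120 131
 175 205 206 206 206 209]
120 [204 189 170 167 111  98 109 108 107 111 158 234 235 234 234 234 232 233
 234 233] [233 234 232 233 233 234 231 200  83  81  82  82  83  79  97 140 181 204
 205 205 206 206 208 186]
180 [181 181 179 181 182 175  92 100  99 104 109 146 233 234 235 233 234 232
 235 233] [170 168 173 170 148 109  72  73  71  71  65  82 127 127 126 125 122 126
 126 126 123 125 126 125]
[[656.71381449 111.45308947  84.        ]
 [658.04966998 118.07953537  84.        ]
 [655.37889342 104.82628321  84.        ]
 [672.98237674 108.51111017  84.        ]
 [640.92227579 115.10951991  84.        ]]
shift [ 0.0295 -0.0026  0.0797] turn [0.05 0.05 0.31]
```

>>> send_rows(targets="0.0325 -0.003 0.04 0 0 0.3 100;0.0325 -0.003 0.08 0 0 0.3 100;0.0325 -0.003 0.105 0 0 0.3 100;0.0325 -0.003 0.125 0 0 0.3 90;0.0325 -0.003 0.142 0 0 0.3 60;0.0325 -0.003 0.142 0 0 0.3 40;0.0325 -0.003 0.142 0 0 0.3 40;0.0325 -0.003 0.142 0 0 0.3 30", grip_force=40)

```text
time_s: 2.67
ee_pos: [657.6, 112.1, 59.8]
ee_rot: [-180.0, -0.1, -11.8]
force: [-1.0, -0.0, -0.3]
gripper_width: 60.9
gripper_force: 0.0
```

Run:
```python
from h import *
f=grab('wrist'); cv2.imwrite('pics/w2.png',f['image'][100:400,150:500]);
```

```text
(no output)
```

View pics/w2.png

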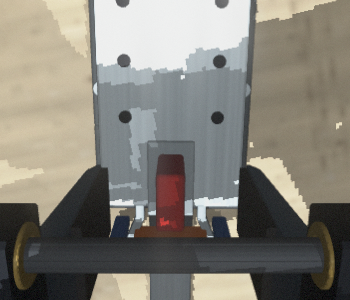

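The fin (171,190) stands centred between the fingers at (107,190) and (243,190). Close on it.

>>> send_rows(targets="0 0 0.003 0 0 0 0;0 0 0.003 0 0 0 0;0 0 0.003 0 0 0 0;0 0 0.003 0 0 0 0;0 0 0.003 0 0 0 0;0 0 0.003 0 0 0 0;0 0 0.003 0 0 0 0;0 0 0.003 0 0 0 0;0 0 0.003 0 0 0 0", grip_force=45)

```text
time_s: 3.47
ee_pos: [657.1, 113.8, 55.1]
ee_rot: [-179.9, -0.0, -11.8]
force: [0.1, 4.7, 0.6]
gripper_width: 13.2
gripper_force: 45.0
```

Run:
```python
import numpy as np
from h import env
z=env.state()['ee_pos'][2]; 
x0,z0=-150,z-34
for t in np.linspace(.025,.23,12):
    x=x0*np.cos(t)+z0*np.sin(t); zz=-x0*np.sin(t)+z0*np.cos(t)
    print('%.4f 0 %.4f 0 %.1f 0 0'%((x-x0)/1000,-(zz-z0)/1000,-np.degrees(t)),end=';')
print(env.state())
```

```text
0.0006 0 -0.0037 0 -1.4 0 0;0.0011 0 -0.0065 0 -2.5 0 0;0.0016 0 -0.0093 0 -3.6 0 0;0.0022 0 -0.0121 0 -4.6 0 0;0.0028 0 -0.0148 0 -5.7 0 0;0.0035 0 -0.0175 0 -6.8 0 0;0.0043 0 -0.0203 0 -7.8 0 0;0.0051 0 -0.0230 0 -8.9 0 0;0.0059 0 -0.0257 0 -10.0 0 0;0.0068 0 -0.0283 0 -11.0 0 0;0.0078 0 -0.0310 0 -12.1 0 0;0.0088 0 -0.0336 0 -13.2 0 0;{'time_s': 3.4667, 'qpos': array([8.79632809e+00, 3.20884889e+01, 8.70282048e+01, 9.50218985e-02,
       6.08315447e+01, 1.10533913e+02]), 'qvel': array([-0.05571313, -0.01560245,  0.04864455, -0.09680194,  0.0788592 ,
       -0.11219499]), 'effort': array([ -2.60682575, -51.5671134 , -20.49920976,  -1.2981258 ,
         0.29938297,  -0.20163763]), 'ee_pos': array([657.06885268, 113.84335488,  55.10495739]), 'ee_rot': array([-1.79904116e+02, -1.93233710e-02, -1.17838757e+01]), 'force': array([0.11890206, 4.72131861, 0.5732039 ]), 'torque': array([ 0.85285901, -0.11019309, -0.17755294]), 'gripper_force': 44.99582290649414, 'gripper_width': 13.15990693070574}
```

>>> send_rows(targets="0.0006 -0.001 -0.0037 0 -1.4 0 0;0.0011 -0.0015 -0.0065 0 -2.5 0 0;0.0016 -0.0015 -0.0093 0 -3.6 0 0;0.0022 -0.0015 -0.0121 0 -4.6 0 0;0.0028 -0.0015 -0.0148 0 -5.7 0 0;0.0035 -0.0015 -0.0175 0 -6.8 0 0;0.0043 -0.0015 -0.0203 0 -7.8 0 0;0.0051 -0.0015 -0.0230 0 -8.9 0 0;0.0059 -0.0015 -0.0257 0 -10.0 0 0;0.0068 -0.0015 -0.0283 0 -11.0 0 0;0.0078 -0.0015 -0.0310 0 -12.1 0 0;0.0088 -0.0015 -0.0336 0 -13.2 0 0")

```text
time_s: 4.47
ee_pos: [664.6, 112.1, 86.9]
ee_rot: [179.9, 13.4, -11.8]
force: [-1.1, 1.3, -5.8]
gripper_width: 13.3
gripper_force: 45.0
```

>>> send_rows(targets="0 0 0 0 0 0 0;0 0 0 0 0 0 0;0 0 0 0 0 0 0")

```text
time_s: 4.72
ee_pos: [665.0, 112.0, 87.4]
ee_rot: [179.9, 13.3, -11.8]
force: [-1.5, 0.6, -6.5]
gripper_width: 13.1
gripper_force: 45.0
```

Run:
```python
from h import *
s=env.state(); print(s['ee_pos'],s['ee_rot'],s['force'],s['gripper_width'])
```

```text
[664.98759968 111.96407341  87.36653571] [179.90175255  13.2730359  -11.77408658] [-1.53259078  0.58454394 -6.5223061 ] 13.14406109236857
```

>>> send_rows(targets="0 0 0 0 0 0 60;0 0 0 0 0 0 70;0 0 0 0 0 0 70;0 0 0 0 0 0 70;0 0 -0.03 0 0 0 70;0 0 -0.06 0 0 0 80;0 0 -0.1 0 0 0 100;0 0 -0.12 0 0 0 100")

```text
time_s: 5.38
ee_pos: [694.5, 106.8, 210.7]
ee_rot: [-179.9, 12.8, -11.7]
force: [0.2, 0.2, 0.0]
gripper_width: 63.6
gripper_force: 0.0
```

Run:
```python
from h import *
s=env.state(); print(s['ee_pos'],s['ee_rot'],s['force'],s['gripper_width'])
to([480,-249,190],[180,0,3.4])
```

```text
[694.5037693  106.78322718 210.67659814] [-179.88047054   12.77362009  -11.73210715] [0.15759523 0.20925797 0.04468961] 63.559124962686454
shift [-0.1297  0.3921  0.0498] turn [ -1.81  12.68 -15.08]
```

>>> send_rows(targets="-0.13 0.392 0.05 -1.8 12.7 -15.1 100;-0.13 0.392 0.05 -1.8 12.7 -15.1 100;-0.13 0.392 0.05 -1.8 12.7 -15.1 100;-0.13 0.392 0.05 -1.8 12.7 -15.1 100;-0.13 0.392 0.05 -1.8 12.7 -15.1 100;-0.13 0.392 0.05 -1.8 12.7 -15.1 100;-0.13 0.392 0.05 -1.8 12.7 -15.1 100;-0.13 0.392 0.05 -1.8 12.7 -15.1 100;-0.13 0.392 0.05 -1.8 12.7 -15.1 100;-0.13 0.392 0.05 -1.8 12.7 -15.1 100;-0.13 0.392 0.05 -1.8 12.7 -15.1 100;-0.13 0.392 0.05 -1.8 12.7 -15.1 100")

```text
time_s: 6.38
ee_pos: [476.7, -250.5, 187.2]
ee_rot: [180.0, 0.4, 3.2]
force: [-0.1, 0.3, 0.2]
gripper_width: 91.4
gripper_force: 0.0
```

Run:
```python
from h import *
f=grab('wrist'); im=f['image']; hsv=cv2.cvtColor(im,cv2.COLOR_BGR2HSV)
cv2.imwrite('pics/w3.png',im)
m=cv2.inRange(hsv,(20,110,60),(35,255,255)); m[300:]=0
c=max(cv2.findContours(m,cv2.RETR_EXTERNAL,cv2.CHAIN_APPROX_NONE)[0],key=cv2.contourArea)
print(cv2.boundingRect(c),cv2.minAreaRect(plane(f,c[:,0,:].astype(float),24)[:,:2].astype(np.float32)))
s=env.state(); print(s['ee_pos'],s['ee_rot'],s['gripper_width'])
```

```text
(304, 66, 35, 149) ((538.7364501953125, -247.75367736816406), (128.39266967773438, 29.515338897705078), 3.2653045654296875)
[ 477.55500724 -249.24376903  187.11871347] [179.98715231   0.34071599   3.30628717] 91.08349096182644
```

View pics/w3.png

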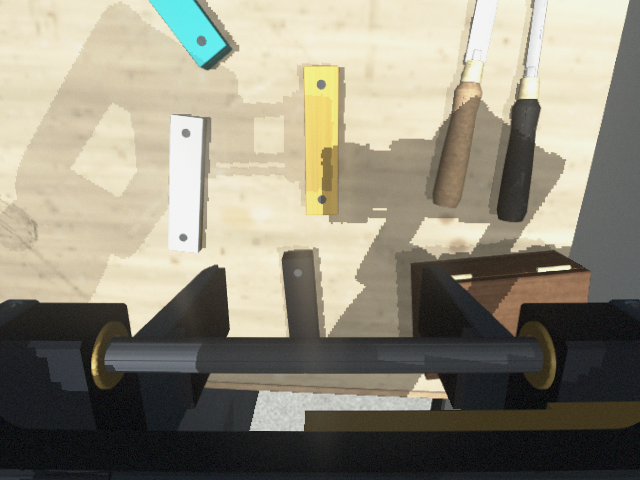

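The tall stack is at (321,140), with the short at (185,185) and the black decoy at (300,290). The gap for the fingers is clear.

Run:
```python
from h import *
to([495.8,-248.7,5],[180,0,3.3])
```

```text
shift [0.0193 0.0005 0.182 ] turn [0.01 0.34 0.01]
```

>>> send_rows(targets="0.019 0 0.04 0 0.3 0 100;0.019 0 0.08 0 0.3 0 100;0.019 0 0.12 0 0.3 0 85;0.019 0 0.15 0 0.3 0 70;0.019 0 0.17 0 0.3 0 70;0.019 0 0.182 0 0.3 0 70;0.019 0 0.182 0 0.3 0 70;0.019 0 0.182 0 0.3 0 70", grip_force=50)

```text
time_s: 7.1
ee_pos: [496.1, -246.4, 4.2]
ee_rot: [-180.0, 0.1, 3.5]
force: [-0.4, 0.0, 1.1]
gripper_width: 63.9
gripper_force: 0.0
```

>>> send_rows(targets="0 0 0 0 0 0 0;0 0 0 0 0 0 0;0 0 0 0 0 0 0;0 0 0 0 0 0 0;0 0 0 0 0 0 0;0 0 0 0 0 0 0;0 0 0 0 0 0 0;0 0 -0.004 0 0 0 0;0 0 -0.03 0 0 0 0;0 0 -0.06 0 0 0 0;0 0 -0.06 0 0 0 0")

```text
time_s: 8.02
ee_pos: [498.9, -249.6, 69.6]
ee_rot: [179.7, -0.4, 3.4]
force: [0.9, 0.2, 0.8]
gripper_width: 0.4
gripper_force: 0.0
```

Run:
```python
from h import *
s=env.state(); print(s['time_s'],s['ee_pos'],s['ee_rot'],s['force'],s['torque'],s['gripper_width'])
f=grab('wrist'); im=f['image']; hsv=cv2.cvtColor(im,cv2.COLOR_BGR2HSV)
m=cv2.inRange(hsv,(20,110,60),(35,255,255)); m[300:]=0
c=max(cv2.findContours(m,cv2.RETR_EXTERNAL,cv2.CHAIN_APPROX_NONE)[0],key=cv2.contourArea)
print(cv2.boundingRect(c),cv2.minAreaRect(plane(f,c[:,0,:].astype(float),s['ee_pos'][2]+20)[:,:2].astype(np.float32)))
cv2.imwrite('pics/w4.png',im)
```

```text
8.0167 [ 498.91195767 -249.585467     69.63896253] [179.69333973  -0.39283414   3.41042878] [0.89495884 0.19935086 0.79525298] [ 0.00998941  0.02205885 -0.01018676] 0.4301750818462319
(295, 82, 50, 200) ((551.5824584960938, -247.37957763671875), (90.0067138671875, 21.521535873413086), 3.6168980598449707)
```

View pics/w4.png

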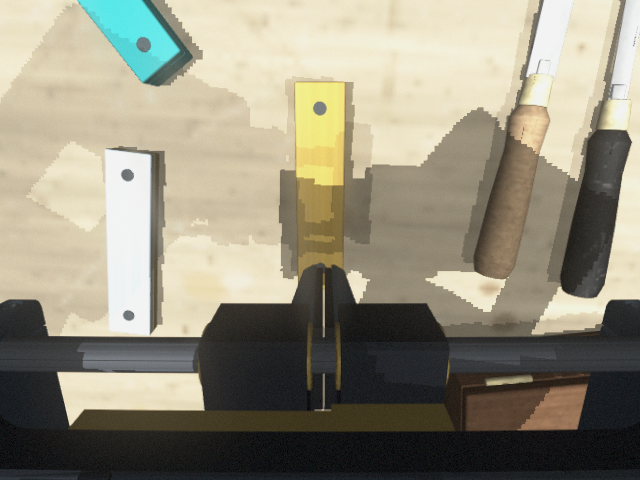

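The lift began before the fingers had closed, so they are empty at (323,290). The stack still lies at (320,180). Reopen and repeat with a longer close.

>>> send_rows(targets="-0.002 0 0 0 0 0 75;-0.002 0 0 0 0 0 75;-0.002 0 0 0 0 0 75;-0.002 0 0 0 0 0 75;-0.002 0 0 0 0 0 75;-0.002 0 0 0 0 0 75;-0.002 0 0 0 0 0 75;-0.002 0 0.02 0 0.4 0 75;-0.002 0 0.04 0 0.4 0 75;-0.002 0 0.064 0 0.4 0 75;-0.002 0 0.064 0 0.4 0 70;-0.002 0 0.064 0 0.4 0 70")

```text
time_s: 9.07
ee_pos: [492.4, -247.4, -0.5]
ee_rot: [-179.9, -0.1, 3.4]
force: [0.8, 0.1, 0.4]
gripper_width: 64.0
gripper_force: 0.0
```

>>> send_rows(targets="0 0 0 0 0 0 0;0 0 0 0 0 0 0;0 0 0 0 0 0 0;0 0 0 0 0 0 0;0 0 0 0 0 0 0;0 0 0 0 0 0 0;0 0 0 0 0 0 0;0 0 0 0 0 0 0;0 0 0 0 0 0 0;0 0 0 0 0 0 0;0 0 0 0 0 0 0;0 0 0 0 0 0 0", grip_force=50)

```text
time_s: 10.07
ee_pos: [493.2, -247.8, 0.3]
ee_rot: [-180.0, -0.3, 3.4]
force: [0.2, 0.4, 0.1]
gripper_width: 0.3
gripper_force: 0.0
```

Run:
```python
from h import *
s=env.state(); print(s['time_s'],s['ee_pos'],s['force'])
f=grab('wrist'); im=f['image']; hsv=cv2.cvtColor(im,cv2.COLOR_BGR2HSV)
m=cv2.inRange(hsv,(20,110,60),(35,255,255)); m[300:]=0
c=max(cv2.findContours(m,cv2.RETR_EXTERNAL,cv2.CHAIN_APPROX_NONE)[0],key=cv2.contourArea)
print(cv2.boundingRect(c),cv2.minAreaRect(plane(f,c[:,0,:].astype(float),24)[:,:2].astype(np.float32)))
t=grab('top'); a=cv2.resize(t['image'][220:340,320:480],(800,600),interpolation=cv2.INTER_CUBIC)
cv2.imwrite('pics/w5.png',np.hstack([cv2.resize(im,(400,300)),cv2.resize(a,(400,300))]))
```

```text
10.0667 [ 4.93182950e+02 -2.47788132e+02  2.63358555e-01] [0.1566088  0.35003985 0.10927393]
(288, 49, 72, 251) ((548.1838989257812, -247.2599639892578), (109.9631576538086, 29.531709671020508), 3.474128246307373)
```

View pics/w5.png

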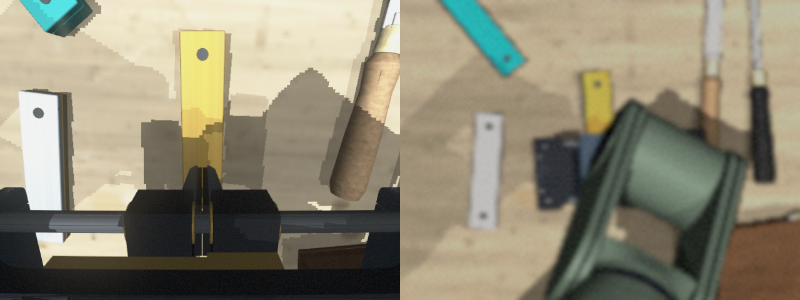

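Run:
```python
from h import *
f=grab('wrist'); s=env.state(); p=s['ee_pos']; print(f['eye']-p,f['attitude'],p)
print('tcp px',proj(f,p),proj(f,p+[16,0,0]),proj(f,p+[16,0,20]))
print(plane(f,[[320,268],[320,49]],24),plane(f,[[320,268]],0))
t=grab('top'); print(proj(t,[[603,-244,24],[475,-251,24],list(p)]))
```

```text
[ 80.54359323   2.25332592 196.85346138] [-1.62608513e+01 -3.56885809e-03 -8.65199155e+01] [ 4.93226947e+02 -2.47845407e+02  3.10785264e-01]
tcp px [[318.38880409 280.0505518 ]] [[320.12704122 251.81105315]] [[319.8033847  264.87357648]]
[[ 509.0252537  -247.98088691   24.        ]
 [ 602.97058755 -242.48284561   24.        ]] [[ 500.05176804 -248.31196766    0.        ]]
[[398.56930788 248.05616656]
 [401.45717954 293.85732614]
 [398.95249168 287.31134235]]
```

Run:
```python
from h import *
f=grab('scene'); p=env.state()['ee_pos']; print(proj(f,[p,p+[0,0,24],[475,-251,24],[603,-244,24]]))
a=cv2.resize(f['image'][160:300,230:450],(800,509),interpolation=cv2.INTER_CUBIC); cv2.imwrite('pics/s5.png',a)
```

```text
[[405.829244   251.72444207]
 [406.36506509 245.01216479]
 [411.15506928 246.85584667]
 [382.4274576  233.95546088]]
```

View pics/s5.png

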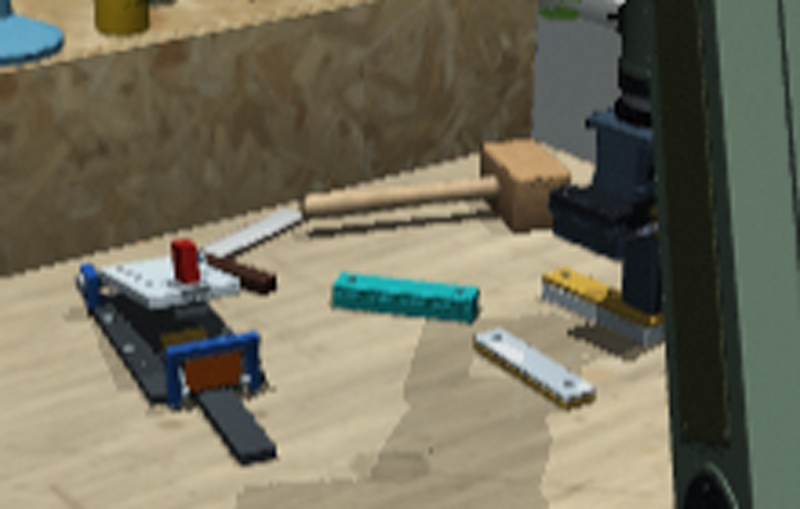

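The scene view shows the plate standing raised, with the fingers at (640,270) over the stack, which hasn't moved. The readings say the tips closed through it, so I'll lift and feel for its top slowly with the closed fingers.

>>> send_rows(targets="0 0 -0.01 0 0 0 0;0 0 -0.03 0 0 0 0;0 0 -0.04 0 0 0 0;0 0 -0.04 0 0 0 0;0 0 -0.04 0 0 0 0")

```text
time_s: 10.73
ee_pos: [493.5, -248.1, 41.2]
ee_rot: [179.9, -0.4, 3.4]
force: [-1.2, 0.6, 0.4]
gripper_width: 0.7
gripper_force: 0.0
```

>>> send_rows(targets="0 0 0.005 0 0 0 0;0 0 0.01 0 0 0 0;0 0 0.012 0 0 0 0;0 0 0.012 0 0 0 0;0 0 0.012 0 0 0 0")

```text
time_s: 11.15
ee_pos: [492.6, -247.6, 27.5]
ee_rot: [-180.0, -0.2, 3.4]
force: [0.2, -0.3, 0.7]
gripper_width: 0.7
gripper_force: 0.0
```

>>> send_rows(targets="0 0 0.002 0 0 0 0;0 0 0.004 0 0 0 0;0 0 0.006 0 0 0 0;0 0 0.006 0 0 0 0")

```text
time_s: 11.48
ee_pos: [492.8, -247.7, 21.9]
ee_rot: [-180.0, -0.2, 3.4]
force: [0.1, -0.4, -0.2]
gripper_width: 0.4
gripper_force: 0.0
```

>>> send_rows(targets="0 0 0.003 0 0 0 0;0 0 0.006 0 0 0 0;0 0 0.009 0 0 0 0;0 0 0.012 0 0 0 0;0 0 0.012 0 0 0 0")

```text
time_s: 11.9
ee_pos: [492.7, -247.6, 9.6]
ee_rot: [-180.0, -0.2, 3.4]
force: [0.6, 0.5, 0.4]
gripper_width: 0.2
gripper_force: 0.0
```

Run:
```python
from h import *
s=env.state(); print(s['force'],s['torque'],s['ee_pos'])
f=grab('wrist'); hsv=cv2.cvtColor(f['image'],cv2.COLOR_BGR2HSV)
m=cv2.inRange(hsv,(20,110,60),(35,255,255)); m[245:]=0
c=max(cv2.findContours(m,cv2.RETR_EXTERNAL,cv2.CHAIN_APPROX_NONE)[0],key=cv2.contourArea)
r=cv2.minAreaRect(plane(f,c[:,0,:].astype(float),24)[:,:2].astype(np.float32)); print(r, cv2.boxPoints(r))
```

```text
[0.58759613 0.5403197  0.44932884] [ 0.07231163  0.02817972 -0.0137254 ] [ 492.65909832 -247.55968516    9.55522608]
((560.2362060546875, -246.50538635253906), (85.62036895751953, 29.617387771606445), 3.610116720199585) [[ 516.57855 -234.42169]
 [ 518.4434  -263.98032]
 [ 603.89386 -258.58908]
 [ 602.029   -229.03046]]
```

No contact at a reported z of 9.6 mm. The wrist image also puts the real fingertips about 25 mm above the reported TCP: the open gap of 91 mm spans about 196 px, a depth of 183 mm against the 207 mm expected. I'll find the true offset by touch on the stack's top.

>>> send_rows(targets="0 0 0.003 0 0 0 0;0 0 0.006 0 0 0 0;0 0 0.009 0 0 0 0;0 0 0.0095 0 0 0 0;0 0 0.010 0 0 0 0;0 0 0.010 0 0 0 0")

```text
time_s: 12.45
ee_pos: [493.2, -247.8, 0.2]
ee_rot: [-180.0, -0.3, 3.4]
force: [-0.3, -0.0, 0.7]
gripper_width: 0.4
gripper_force: 0.0
```

>>> send_rows(targets="0 0 0.0005 0 0 0 0;0 0 0.001 0 0 0 0;0 0 0.0015 0 0 0 0;0 0 0.002 0 0 0 0")

```text
time_s: 12.78
ee_pos: [493.3, -247.8, -1.7]
ee_rot: [180.0, -0.3, 3.4]
force: [0.2, -0.9, 1.4]
gripper_width: 0.8
gripper_force: 0.7
```

>>> send_rows(targets="0 0 0.0005 0 0 0 0;0 0 0.001 0 0 0 0;0 0 0.0015 0 0 0 0;0 0 0.002 0 0 0 0")

```text
time_s: 13.12
ee_pos: [493.3, -247.9, -1.7]
ee_rot: [180.0, -0.3, 3.4]
force: [-4.3, 2.0, 17.7]
gripper_width: 0.5
gripper_force: 9.1
```

Contact comes at a reported z of −1.6 mm on the 24 mm top, so the true tips sit 25.6 mm above the reported TCP. Lift, open, then go down to −21.5 reported.

>>> send_rows(targets="0 0 -0.01 0 0 0 0;0 0 -0.02 0 0 0 75;0 0 -0.02 0 0 0 75;0 0 -0.02 0 0 0 75;0 0 -0.02 0 0 0 75;0 0 -0.02 0 0 0 75;0 0 -0.02 0 0 0 75;0 0 -0.02 0 0 0 75;0 0 -0.02 0 0 0 75;0 0 -0.005 0 0 0 75;0 0 0.005 0 0 0 70;0 0 0.005 0 0 0 70")

```text
time_s: 14.12
ee_pos: [491.5, -246.9, -10.8]
ee_rot: [-179.9, -0.0, 3.4]
force: [-0.7, -0.0, 0.5]
gripper_width: 63.8
gripper_force: 0.0
```

>>> send_rows(targets="0 0 0.004 0 0 0 70;0 0 0.008 0 0 0 70;0 0 0.011 0 0 0 70;0 0 0.011 0 0 0 60;0 0 0.011 0 0 0 50")

```text
time_s: 14.53
ee_pos: [493.3, -247.8, -19.7]
ee_rot: [180.0, -0.3, 3.4]
force: [1.0, -0.4, -0.4]
gripper_width: 53.6
gripper_force: 0.0
```

>>> send_rows(targets="0 0 0.001 0 0 0 0;0 0 0.001 0 0 0 0;0 0 0.001 0 0 0 0;0 0 0.001 0 0 0 0;0 0 0.001 0 0 0 0;0 0 0.001 0 0 0 0;0 0 0.001 0 0 0 0;0 0 0.001 0 0 0 0", grip_force=55)

```text
time_s: 15.2
ee_pos: [493.4, -247.9, -20.5]
ee_rot: [180.0, -0.3, 3.4]
force: [-0.0, -0.3, 1.3]
gripper_width: 30.0
gripper_force: 55.0
```

>>> send_rows(targets="0 0 -0.004 0 0 0 0;0 0 -0.02 0 0 0 0;0 0 -0.04 0 0 0 0;0 0 -0.05 0 0 0 0;0 0 -0.05 0 0 0 0")

```text
time_s: 15.62
ee_pos: [494.5, -248.5, 31.3]
ee_rot: [179.9, -0.5, 3.4]
force: [0.4, 0.2, -2.9]
gripper_width: 29.7
gripper_force: 55.0
```

Run:
```python
from h import *
s=env.state(); print(s['force'],s['torque'],s['ee_pos'],s['ee_rot'])
f=grab('wrist'); hsv=cv2.cvtColor(f['image'],cv2.COLOR_BGR2HSV)
m=cv2.inRange(hsv,(20,110,60),(35,255,255)); m[235:]=0
c=max(cv2.findContours(m,cv2.RETR_EXTERNAL,cv2.CHAIN_APPROX_NONE)[0],key=cv2.contourArea)
z=s['ee_pos'][2]+20.6+24
r=cv2.minAreaRect(plane(f,c[:,0,:].astype(float),z)[:,:2].astype(np.float32)); print(z,r, cv2.boxPoints(r))
```

```text
[ 0.39162806  0.22081539 -2.94412865] [0.0402561  0.14945142 0.01704761] [ 494.49177992 -248.53100966   31.34225961] [179.87010989  -0.49035463   3.42604762]
75.94225961200007 ((568.2371826171875, -246.61672973632812), (71.6204605102539, 29.666549682617188), 3.4446754455566406) [[ 531.6004  -233.9619 ]
 [ 533.3829  -263.57486]
 [ 604.87396 -259.27155]
 [ 603.0915  -229.6586 ]]
```

```bash
cat >> h.py <<'E'
Y=-11.8; U0=619.3; V0=245.5
u=np.array([np.cos(np.radians(Y)),np.sin(np.radians(Y))]); v=np.array([-u[1],u[0]])
def fx(x,y,z): return [*(u*(U0+x)+v*(V0+y)),z]
def inb(p): return np.round([p[:2]@u-U0,p[:2]@v-V0,p[2]],1)
E
python3 -c "
from h import *
print(fx(-190,0,65)); to(fx(-190,0,65),[180,0,Y])"
```

```text
[np.float64(470.43155072255087), np.float64(152.52178888531307), 65]
shift [ 0.001  -0.4012 -0.0354] turn [ 1.000e-02 -3.800e-01  1.522e+01]
```

>>> send_rows(targets="0 0 -0.03 0 0 0 0;0.001 -0.03 -0.05 0 -0.4 0 0;0.001 -0.07 -0.055 0 -0.4 15.2 0;0.001 -0.11 -0.055 0 -0.4 15.2 0;0.001 -0.15 -0.055 0 -0.4 15.2 0;0.001 -0.19 -0.055 0 -0.4 15.2 0;0.001 -0.23 -0.055 0 -0.4 15.2 0;0.001 -0.27 -0.055 0 -0.4 15.2 0;0.001 -0.31 -0.055 0 -0.4 15.2 0;0.001 -0.35 -0.055 0 -0.4 15.2 0;0.001 -0.385 -0.045 0 -0.4 15.2 0;0.001 -0.401 -0.035 0 -0.4 15.2 0")

```text
time_s: 16.67
ee_pos: [469.2, 156.3, 63.4]
ee_rot: [-179.9, 0.2, -11.6]
force: [-0.1, -0.1, -2.4]
gripper_width: 29.4
gripper_force: 55.0
```

>>> send_rows(targets="0 0 0 0 0 0 0;0 0 0 0 0 0 0;0 0 0 0 0 0 0")

```text
time_s: 16.92
ee_pos: [469.4, 151.7, 63.7]
ee_rot: [180.0, 0.2, -11.8]
force: [0.1, -0.0, -2.9]
gripper_width: 29.5
gripper_force: 55.0
```

Run:
```python
from h import *
s=env.state(); print(inb(s['ee_pos']),s['ee_rot'],s['force'],s['gripper_width'])
to(fx(-176,0,-4),[180,0,Y])
f=grab('wrist'); np.save('pics/w6.npy',f,allow_pickle=True); hsv=cv2.cvtColor(f['image'],cv2.COLOR_BGR2HSV)
m=cv2.inRange(hsv,(20,110,60),(35,255,255)); m[235:]=0
c=max(cv2.findContours(m,cv2.RETR_EXTERNAL,cv2.CHAIN_APPROX_NONE)[0],key=cv2.contourArea)
z=s['ee_pos'][2]+44.6
r=cv2.minAreaRect(plane(f,c[:,0,:].astype(float),z)[:,:2].astype(np.float32)); print(r,[inb(np.r_[q,0]) for q in cv2.boxPoints(r)])
m=cv2.inRange(hsv,(100,120,60),(125,255,255)); m[200:]=0
c=max(cv2.findContours(m,cv2.RETR_EXTERNAL,cv2.CHAIN_APPROX_NONE)[0],key=cv2.contourArea)
r=cv2.minAreaRect(plane(f,c[:,0,:].astype(float),58)[:,:2].astype(np.float32)); print('portal',r,inb(np.r_[r[0],0]))
```

```text
[-190.8   -1.    63.7] [179.95057928   0.20585589 -11.78399001] [ 0.12423808 -0.00536239 -2.90756891] 29.533990508492614
shift [ 0.015  -0.001   0.0677] turn [0.05 0.21 0.02]
((542.4513549804688, 134.28892517089844), (29.517431259155273, 71.55570220947266), 78.20120239257812) [array([-151.6,  -17.9,    0. ]), array([-80. , -17.9,   0. ]), array([-80. ,  11.6,   0. ]), array([-151.6,   11.6,    0. ])]
portal ((600.7315673828125, 123.87385559082031), (76.49758911132812, 3.8256635665893555), 78.2815170288086) [-56.6  -1.4   0. ]
```

>>> send_rows(targets="0 -0.0017 0.02 0 0.2 0 0;0.008 -0.0017 0.04 0 0.2 0 0;0.015 -0.0017 0.058 0 0.2 0 0;0.015 -0.0017 0.066 0 0.2 0 0;0.015 -0.0017 0.068 0 0.2 0 0;0.015 -0.0017 0.068 0 0.2 0 0")

```text
time_s: 17.47
ee_pos: [484.5, 150.3, -3.8]
ee_rot: [180.0, -0.0, -11.9]
force: [0.1, -0.3, -3.1]
gripper_width: 29.6
gripper_force: 55.0
```

>>> send_rows(targets="0 0 0.0005 0 0 0 0;0 0 0.001 0 0 0 0;0 0 0.002 0 0 0 0;0 0 0.003 0 0 0 0;0 0 0.003 0 0 0 0")

```text
time_s: 17.88
ee_pos: [484.9, 151.3, -6.5]
ee_rot: [-180.0, -0.1, -11.8]
force: [0.2, -0.3, -3.2]
gripper_width: 29.6
gripper_force: 55.0
```

>>> send_rows(targets="0 0 0.0005 0 0 0 0;0 0 0.001 0 0 0 0;0 0 0.0015 0 0 0 0;0 0 0.002 0 0 0 0;0 0 0.002 0 0 0 0")

```text
time_s: 18.3
ee_pos: [484.9, 151.3, -8.4]
ee_rot: [-180.0, -0.1, -11.8]
force: [-1.5, 0.7, 1.0]
gripper_width: 29.9
gripper_force: 55.0
```

```bash
python3 -c "
from h import *
s=env.state(); print(inb(s['ee_pos']),s['ee_rot'],s['force'],s['torque'],s['gripper_width'])"
```

```text
[-175.6    1.7   -8.4] [-1.79972354e+02 -8.03402666e-02 -1.17806648e+01] [-1.54630551  0.6880308   0.99657625] [ 0.01488993  0.16338116 -0.0515087 ] 29.86375446899126
```

>>> send_rows(targets="0.002 0.0005 -0.0004 0 0 0 0;0.005 0.001 -0.0004 0 0 0 0;0.009 0.001 -0.0004 0 0 0 0;0.013 0.001 -0.0004 0 0 0 0;0.017 0.001 -0.0004 0 0 0 0;0.021 0.001 -0.0004 0 0 0 0;0.025 0.001 -0.0004 0 0 0 0;0.029 0.001 -0.0004 0 0 0 0;0.033 0.001 -0.0004 0 0 0 0;0.036 0.001 -0.0004 0 0 0 0")

```text
time_s: 19.13
ee_pos: [518.5, 142.7, -8.3]
ee_rot: [180.0, 0.1, -11.8]
force: [-5.6, 2.5, 4.7]
gripper_width: 30.0
gripper_force: 55.0
```

```bash
python3 -c "
from h import *
s=env.state(); print(inb(s['ee_pos']),s['ee_rot'],s['force'],s['torque'],s['gripper_width'])"
```

```text
[-141.     0.2   -8.3] [ 1.79963448e+02  1.29521890e-01 -1.18079247e+01] [-5.5600805   2.51785732  4.72431153] [0.22429215 0.6698804  0.02438464] 30.020635558642056
```

>>> send_rows(targets="0.004 0 -0.0008 0 0 0 0;0.008 0 -0.0008 0 0 0 0;0.012 0 -0.0008 0 0 0 0;0.016 0 -0.0008 0 0 0 0;0.02 0 -0.0008 0 0 0 0;0.024 0 -0.0008 0 0 0 0;0.028 0 -0.0008 0 0 0 0;0.032 0 -0.0008 0 0 0 0;0.035 0 -0.0008 0 0 0 0;0.037 0 -0.0008 0 0 0 0")

```text
time_s: 19.97
ee_pos: [556.6, 135.2, -7.6]
ee_rot: [-180.0, -0.1, -11.8]
force: [-0.8, 0.2, -4.4]
gripper_width: 29.6
gripper_force: 55.0
```

```bash
python3 -c "
from h import *
s=env.state(); print(inb(s['ee_pos']),s['ee_rot'],s['force'],s['force'][:2]@u,s['force'][:2]@v,s['torque'],s['gripper_width'])"
```

```text
[-102.1    0.6   -7.6] [-1.79981448e+02 -7.80594589e-02 -1.17885319e+01] [-0.84888169  0.19019297 -4.43031332] -0.8698363151139231 0.012580736941429298 [ 0.14225312  0.46977949 -0.0402336 ] 29.602073116324792
```

>>> send_rows(targets="0.003 0 0.0004 0 0 0 0;0.006 0 0.0004 0 0 0 0;0.009 0 0.0004 0 0 0 0;0.011 0 0.0004 0 0 0 0;0.012 0 0.0004 0 0 0 0;0.012 0 0.0004 0 0 0 0")

```text
time_s: 20.47
ee_pos: [568.3, 132.8, -7.8]
ee_rot: [-180.0, -0.1, -11.8]
force: [0.4, -0.1, -5.4]
gripper_width: 29.5
gripper_force: 55.0
```

>>> send_rows(targets="0.0005 0 0 0 0 0 0;0.001 0 0 0 0 0 0;0.0015 0 0 0 0 0 0;0.002 0 0 0 0 0 0")

```text
time_s: 20.8
ee_pos: [568.4, 132.7, -7.9]
ee_rot: [180.0, 0.1, -11.8]
force: [-7.0, 2.4, -1.1]
gripper_width: 29.6
gripper_force: 55.0
```

```bash
python3 -c "
from h import *
s=env.state(); print(inb(s['ee_pos']),s['ee_rot'],s['force'],s['force'][:2]@u,s['force'][:2]@v,s['torque'],s['gripper_width'])"
```

```text
[-90.1   0.6  -7.9] [ 1.79998204e+02  8.88245094e-02 -1.17887015e+01] [-6.98395209  2.42662394 -1.11596418] -7.332597962450684 0.9471524137534276 [0.37856284 0.98453899 0.08081224] 29.627782138282942
```

>>> send_rows(targets="0.0005 0 0.0003 0 0 0 0;0.001 0 0.0006 0 0 0 0;0.0015 0 0.0008 0 0 0 0;0.0015 0 0.0008 0 0 0 0")

```text
time_s: 21.13
ee_pos: [568.3, 132.7, -8.1]
ee_rot: [180.0, 0.2, -11.8]
force: [-10.5, 3.4, 3.9]
gripper_width: 29.6
gripper_force: 55.0
```

Run:
```python
from h import *
s=env.state(); print(inb(s['ee_pos']),s['ee_rot'],s['force'],s['force'][:2]@u,s['force'][:2]@v,s['torque'],s['gripper_width'])
```

```text
[-90.1   0.6  -8.1] [179.98190504   0.23226587 -11.79434269] [-10.46707039   3.43167936   3.90123274] -10.947638742973584 1.2186844459818027 [ 0.51950661  1.31039045 -0.00630552] 29.561213674846762
```

>>> send_rows(targets="-0.0025 0 -0.0005 0 0 0 0;-0.0025 0 -0.0005 0 0 0 60;-0.0025 0 -0.0005 0 0 0 60;-0.0025 0 -0.0005 0 0 0 60;-0.0025 0 -0.0005 0 0 0 60;-0.0025 0 -0.0005 0 0 0 60;-0.0025 0 -0.0005 0 0 0 60;-0.0025 0 -0.03 0 0 0 60;-0.02 0 -0.06 0 0 0 60;-0.045 0 -0.10 0 0 0 60;-0.07 0 -0.14 0 0 0 60;-0.07 0 -0.14 0 0 0 0")

```text
time_s: 22.13
ee_pos: [502.7, 147.4, 136.5]
ee_rot: [-179.8, -0.4, -11.7]
force: [0.8, -0.0, 0.8]
gripper_width: 50.7
gripper_force: 0.0
```

>>> send_rows(targets="0 0 0 0 0 0 0;0 0 0 0 0 0 0;0 0 0 0 0 0 0")

```text
time_s: 22.38
ee_pos: [502.4, 146.0, 129.7]
ee_rot: [179.9, 0.0, -11.8]
force: [-0.3, -0.3, -0.4]
gripper_width: 30.9
gripper_force: 0.0
```

Run:
```python
from h import *
s=env.state(); print(inb(s['ee_pos']),s['ee_rot'],s['force'],s['gripper_width'])
f=grab('wrist'); cv2.imwrite('pics/w7.png',f['image']); np.save('pics/w7.npy',f,allow_pickle=True); hsv=cv2.cvtColor(f['image'],cv2.COLOR_BGR2HSV)
for n,lo,hi,z in (('stack',(20,110,60),(35,255,255),36),('portal',(100,120,60),(125,255,255),58)):
    m=cv2.inRange(hsv,lo,hi); m[330:]=0; m[:,:230]=0; m[:,410:]=0
    for c in sorted(cv2.findContours(m,cv2.RETR_EXTERNAL,cv2.CHAIN_APPROX_NONE)[0],key=cv2.contourArea)[-2:]:
        r=cv2.minAreaRect(plane(f,c[:,0,:].astype(float),z)[:,:2].astype(np.float32)); print(n,cv2.boundingRect(c),np.round(r[2],1),*[inb(np.r_[q,0])[:2] for q in cv2.boxPoints(r)])
```

```text
[-157.4    0.2  129.7] [ 1.79946871e+02  4.25627450e-02 -1.17871010e+01] [-0.28212003 -0.25114467 -0.41588196] 30.94751983837879
stack (301, 10, 44, 29) 78.3 [-20.7 -16. ] [ -3.8 -16. ] [-3.8 12.9] [-20.8  12.8]
stack (302, 96, 42, 74) 78.3 [-108.2  -16.4] [-57.7 -16.3] [-57.7  13. ] [-108.2   13. ]
portal (263, 77, 25, 17) 78.1 [-57.2  21. ] [-47.6  21. ] [-47.6  36.5] [-57.2  36.5]
portal (293, 79, 55, 16) 78.3 [-57.8 -17.4] [-48.8 -17.3] [-48.8  17.2] [-57.9  17.2]
```

The stack tail measures base x −108.2 (home is −108) and the portal's front −57.5 (nominal −57), so the stack is home. Now go over the fin with closed fingers.

>>> send_rows(targets="0.03 0 0 0 0 0 0;0.07 0 0 0 0 0 0;0.11 0 0 0 0 0 0;0.15 0 0 0 0 0 0;0.165 0 0 0 0 0 0;0.165 0 0.01 0 0 0 0;0.165 0 0.02 0 0 0 0;0.165 0 0.025 0 0 0 0;0.165 0 0.028 0 0 0 0;0.165 0 0.028 0 0 0 0")

```text
time_s: 23.27
ee_pos: [662.2, 113.0, 102.1]
ee_rot: [180.0, 0.1, -11.7]
force: [0.2, 0.2, 0.6]
gripper_width: 0.6
gripper_force: 0.0
```

Run:
```python
from h import *
s=env.state(); print(inb(s['ee_pos']),s['ee_rot'],s['force'],s['gripper_width'])
```

```text
[  5.8   0.5 102.1] [ 1.79956393e+02  1.11146488e-01 -1.17400518e+01] [0.18745973 0.15391445 0.61207713] 0.5744755914770937
```

Descend gently, 1 mm per row, watching the force.

>>> send_rows(targets="0.002 0 0.001 0 0 0 0;0.002 0 0.002 0 0 0 0;0.002 0 0.003 0 0 0 0;0.002 0 0.004 0 0 0 0;0.002 0 0.005 0 0 0 0;0.002 0 0.006 0 0 0 0;0.002 0 0.007 0 0 0 0;0.002 0 0.008 0 0 0 0;0.002 0 0.009 0 0 0 0;0.002 0 0.010 0 0 0 0;0.002 0 0.011 0 0 0 0;0.002 0 0.012 0 0 0 0")

```text
time_s: 24.27
ee_pos: [666.0, 112.4, 91.6]
ee_rot: [-180.0, -0.1, -11.8]
force: [-1.0, 0.4, 2.3]
gripper_width: 0.2
gripper_force: 0.9
```

>>> send_rows(targets="0 0 0.001 0 0 0 0;0 0 0.002 0 0 0 0;0 0 0.003 0 0 0 0;0 0 0.004 0 0 0 0")

```text
time_s: 24.6
ee_pos: [666.1, 112.3, 87.4]
ee_rot: [-180.0, -0.1, -11.8]
force: [-1.5, 0.9, 1.9]
gripper_width: 0.5
gripper_force: 0.9
```

>>> send_rows(targets="0 0 0.001 0 0 0 0;0 0 0.002 0 0 0 0;0 0 0.003 0 0 0 0")

```text
time_s: 24.85
ee_pos: [666.2, 112.3, 84.3]
ee_rot: [-180.0, -0.1, -11.8]
force: [-1.1, -0.1, 0.8]
gripper_width: 0.1
gripper_force: 0.7
```

>>> send_rows(targets="0 0 0.001 0 0 0 0;0 0 0.002 0 0 0 0;0 0 0.003 0 0 0 0")

```text
time_s: 25.1
ee_pos: [666.2, 112.3, 81.4]
ee_rot: [-180.0, -0.1, -11.8]
force: [-0.5, 0.5, 0.6]
gripper_width: 0.2
gripper_force: 0.6
```

>>> send_rows(targets="0 0 0.0007 0 0 0 0;0 0 0.0014 0 0 0 0;0 0 0.002 0 0 0 0")

```text
time_s: 25.35
ee_pos: [666.3, 112.3, 79.4]
ee_rot: [-180.0, -0.1, -11.8]
force: [-0.2, -0.7, 1.9]
gripper_width: 0.4
gripper_force: 0.6
```

>>> send_rows(targets="0 0 0.0007 0 0 0 0;0 0 0.0014 0 0 0 0;0 0 0.002 0 0 0 0")

```text
time_s: 25.6
ee_pos: [666.2, 112.3, 77.5]
ee_rot: [-180.0, -0.1, -11.8]
force: [-0.4, 0.0, 0.7]
gripper_width: 0.4
gripper_force: 0.6
```

>>> send_rows(targets="0 0 0.0007 0 0 0 0;0 0 0.0014 0 0 0 0;0 0 0.002 0 0 0 0")

```text
time_s: 25.85
ee_pos: [666.1, 112.3, 75.4]
ee_rot: [-180.0, -0.1, -11.8]
force: [-0.1, 0.1, -0.1]
gripper_width: 0.5
gripper_force: 0.6
```

>>> send_rows(targets="0 0 0.0005 0 0 0 0;0 0 0.001 0 0 0 0;0 0 0.0015 0 0 0 0")

```text
time_s: 26.1
ee_pos: [666.1, 112.3, 74.7]
ee_rot: [-180.0, -0.1, -11.8]
force: [-3.3, -0.2, 7.0]
gripper_width: 0.6
gripper_force: 3.3
```

>>> send_rows(targets="0 0 0.0005 0 0 0 0;0 0 0.001 0 0 0 0;0 0 0.0015 0 0 0 0")

```text
time_s: 26.35
ee_pos: [666.1, 112.3, 74.5]
ee_rot: [-180.0, -0.1, -11.8]
force: [-4.1, 0.5, 12.3]
gripper_width: 0.3
gripper_force: 5.9
```

The roller met the stack at about 0.11 rad, inside the stated range, and it bears at 12 N. Hold briefly, then lift off.

>>> send_rows(targets="0 0 0 0 0 0 0;0 0 0 0 0 0 0;0 0 0 0 0 0 0;0 0 -0.002 0 0 0 0;0 0 -0.005 0 0 0 0;0 0 -0.02 0 0 0 0;0 0 -0.05 0 0 0 0;-0.04 0 -0.055 0 0 0 0;-0.08 0 -0.055 0 0 0 0;-0.12 0 -0.055 0 0 0 0;-0.16 0 -0.055 0 0 0 0;-0.165 0 -0.055 0 0 0 0")

```text
time_s: 27.35
ee_pos: [497.0, 146.1, 126.5]
ee_rot: [179.9, 0.3, -11.7]
force: [-0.7, -0.2, -1.1]
gripper_width: 0.5
gripper_force: 0.0
```

>>> send_rows(targets="0 0 0 0 0 0 0;0 0 0 0 0 0 0;0 0 0 0 0 0 0")

```text
time_s: 27.6
ee_pos: [506.5, 146.0, 127.5]
ee_rot: [-179.9, -0.2, -11.8]
force: [0.4, -0.2, 0.3]
gripper_width: 0.7
gripper_force: 0.0
```

Run:
```python
from h import *
s=env.state(); print(inb(s['ee_pos']),s['force'],s['gripper_width'])
f=grab('wrist'); hsv=cv2.cvtColor(f['image'],cv2.COLOR_BGR2HSV)
for n,lo,hi,z in (('stack',(20,110,60),(35,255,255),36),('portal',(100,120,60),(125,255,255),58)):
    m=cv2.inRange(hsv,lo,hi); m[330:]=0; m[:,:230]=0; m[:,410:]=0
    for c in sorted(cv2.findContours(m,cv2.RETR_EXTERNAL,cv2.CHAIN_APPROX_NONE)[0],key=cv2.contourArea)[-2:]:
        r=cv2.minAreaRect(plane(f,c[:,0,:].astype(float),z)[:,:2].astype(np.float32)); print(n,cv2.boundingRect(c),np.round(r[2],1),*[inb(np.r_[q,0])[:2] for q in cv2.boxPoints(r)])
g=grab('scene')['image'][160:300,230:450]
cv2.imwrite('pics/end.png',np.hstack([cv2.resize(f['image'],(400,300)),cv2.resize(g,(400,300),interpolation=cv2.INTER_CUBIC)]))
```

```text
[-153.4    1.   127.5] [ 0.36273285 -0.22880947  0.25363148] 0.677594060059997
stack (302, 34, 44, 12) 76.4 [-21.2 -15.7] [-15.  -15.8] [-14.1  13. ] [-20.4  13.2]
stack (303, 102, 43, 75) 77.6 [-108.9  -15.9] [-57.5 -16.4] [-57.2  13. ] [-108.6   13.5]
portal (355, 88, 27, 13) 78.4 [-57.2 -38.2] [-49.9 -38.1] [-50.  -21.4] [-57.2 -21.4]
portal (264, 84, 86, 17) 78.1 [-57.4 -17.6] [-47.7 -17.6] [-47.6  36.7] [-57.3  36.8]
```

View pics/end.png

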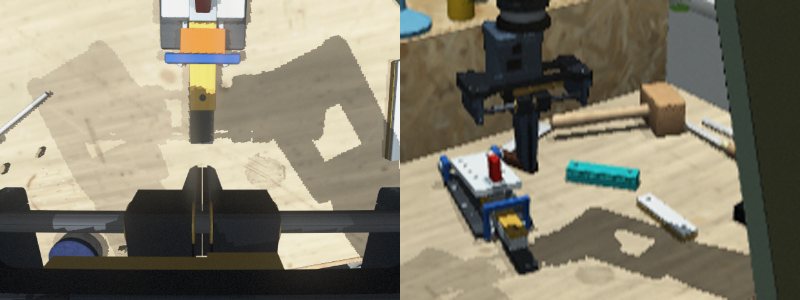

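The end view shows the stack entering the portal at (203,90) with the flap lying on it and the plate lowered. The tail may have crept about 0.5 mm, so I'll nudge it gently with closed fingers from behind.

>>> send_rows(targets="0.01 0.0005 0.03 0 0 0 0;0.01 0.0005 0.06 0 0 0 0;0.01 0.0005 0.09 0 0 0 0;0.01 0.0005 0.115 0 0 0 0;0.01 0.0005 0.131 0 0 0 0;0.01 0.0005 0.131 0 0 0 0;0.013 0.0005 0.131 0 0 0 0;0.016 0.0005 0.131 0 0 0 0;0.019 0.0005 0.131 0 0 0 0;0.022 0.0005 0.131 0 0 0 0;0.024 0.0005 0.131 0 0 0 0")

```text
time_s: 28.62
ee_pos: [529.6, 140.7, -2.6]
ee_rot: [-179.9, -0.2, -11.8]
force: [1.4, 0.2, -0.2]
gripper_width: 0.5
gripper_force: 0.0
```

```bash
python3 -c "
from h import *
s=env.state(); print(inb(s['ee_pos']),s['force'],s['force'][:2]@u)"
```

```text
[-129.7    0.6   -2.6] [ 1.44638616  0.2018955  -0.20329302] 1.3745334092941939
```

>>> send_rows(targets="0.001 0 0 0 0 0 0;0.002 0 0 0 0 0 0;0.003 0 0 0 0 0 0;0.004 0 0 0 0 0 0;0.0045 0 0 0 0 0 0")

```text
time_s: 29.03
ee_pos: [530.9, 139.9, -3.7]
ee_rot: [180.0, 0.1, -11.8]
force: [-5.2, 2.4, 3.8]
gripper_width: 0.5
gripper_force: 2.8
```

>>> send_rows(targets="0.0005 0 0 0 0 0 0;0.001 0 0 0 0 0 0;0.0015 0 0 0 0 0 0;0.002 0 0 0 0 0 0")

```text
time_s: 29.37
ee_pos: [530.8, 139.8, -3.9]
ee_rot: [180.0, 0.3, -11.8]
force: [-9.0, 4.3, 7.0]
gripper_width: 0.1
gripper_force: 5.1
```

>>> send_rows(targets="0.0005 0 0 0 0 0 0;0.001 0 0 0 0 0 0;0.0015 0 0 0 0 0 0;0.002 0 0 0 0 0 0")

```text
time_s: 29.7
ee_pos: [530.7, 139.8, -3.8]
ee_rot: [179.9, 0.6, -11.9]
force: [-13.5, 6.0, 11.7]
gripper_width: 0.2
gripper_force: 7.3
```

It doesn't yield at 14 N, so the stack is against the stop. Back off, re-measure and hand in.

>>> send_rows(targets="-0.004 0 0 0 0 0 0;-0.012 0 0 0 0 0 0;-0.025 0 -0.01 0 0 0 0;-0.03 0 -0.05 0 0 0 0;-0.03 0 -0.09 0 0 0 0;-0.03 0 -0.13 0 0 0 0;-0.03 0 -0.131 0 0 0 0;-0.03 0 -0.131 0 0 0 0;-0.03 0 -0.131 0 0 0 0")

```text
time_s: 30.45
ee_pos: [506.5, 144.8, 126.9]
ee_rot: [-180.0, -0.1, -11.8]
force: [-0.3, -0.8, -0.6]
gripper_width: 0.6
gripper_force: 0.0
```

Run:
```python
from h import *
s=env.state(); print(inb(s['ee_pos']),s['force'])
f=grab('wrist'); hsv=cv2.cvtColor(f['image'],cv2.COLOR_BGR2HSV)
for n,lo,hi,z in (('stack',(20,110,60),(35,255,255),36),('portal',(100,120,60),(125,255,255),58)):
    m=cv2.inRange(hsv,lo,hi); m[330:]=0; m[:,:230]=0; m[:,410:]=0
    for c in sorted(cv2.findContours(m,cv2.RETR_EXTERNAL,cv2.CHAIN_APPROX_NONE)[0],key=cv2.contourArea)[-2:]:
        r=cv2.minAreaRect(plane(f,c[:,0,:].astype(float),z)[:,:2].astype(np.float32)); print(n,cv2.boundingRect(c),np.round(r[2],1),*[inb(np.r_[q,0])[:2] for q in cv2.boxPoints(r)])
```

```text
[-153.1   -0.2  126.9] [-0.26649256 -0.76466099 -0.61214611]
stack (300, 34, 45, 12) 77.4 [-21.3 -16.2] [-14.6 -16.3] [-14.2  13.1] [-20.9  13.2]
stack (301, 102, 43, 75) 79.0 [-108.4  -16.8] [-57.2 -16.1] [-57.6  13. ] [-108.8   12.3]
portal (354, 88, 27, 14) 78.4 [-57.7 -38.6] [-49.8 -38.6] [-49.9 -22. ] [-57.7 -22. ]
portal (262, 84, 88, 18) 77.3 [-58.  -18.8] [-48.3 -18.9] [-47.4  36.6] [-57.1  36.7]
```

```bash
python3 -c "
from h import env
print(env.job_done())"
```

```text
the job is handed in; nothing more can be done
None
```

The job is handed in at about 30 s: the tall stack lies home under the plate (tail measured within 1 mm of its home position, firm against a 14 N push), and I pressed the roller down onto it to about 12 N. I never touched the short stack or the tools; the judging result wasn't shown.

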